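Balance and lift the bearing wash carrier

ROBOT

A 6-joint arm with a two-finger parallel gripper is mounted at the origin on the work surface. World frame = base frame: x ahead of the robot, y to its left, z up, the work surface at z = 0. Lengths are in mm, angles in rad, forces in N, time in s.
With the tool pointing down it reaches from about 350 to 725 mm from the base axis. Payload 6 kg.
Tool frame: the origin (TCP) lies at the very end of the fingers, on their centre line; the grasp point (between the pads) lies 19 mm behind it; z points along the fingers, y is the line along which they close (so a half turn about z gives the same grasp; the last joint's range is limited). The gripper opens to 85 mm and grips with 20 to 120 N. Pads are 22 mm wide; open, the fingers measure 114 mm over their backs; the gripper's body (76 mm by 85 mm) begins 54 mm behind the grasp point. The pads swing forward as they close: fully open they stand 13 mm farther back than shut.
Start: joints at [-0.957, 0.04, 0.085, 0, -1.615, -0.334], TCP at [165.708, -576.641, 231.261] pointing down, gripper open.
Joint ranges: [-2.56, 2.56], [-1.29, 2.01], [-1.08, 1.49], [-3.29, 1.98], [-2.81, -0.18], [-2.99, 2.99]. Speed limits (rad/s): [2.57, 2.57, 3.01, 3.14, 3.14, 3.14].

INTERFACE

Orientations are given as a 3x3 rotation matrix whose columns are the frame's x, y, z axes.
In Python, from rig import ctrl gives the robot as it stands. The module is installed in compiled form; this text tells all that it offers.
- The arm moves only by the tool move_arm, never from a script. Its argument "commands" is a list of rows, each a list of 7 numbers: the opening, from 0 (shut) to 1 (fully open), then the shift along the tool's x, y, z in cm, then the turn, a rotation vector about the tool's x, y, z in rad. A call has 1 to 10 rows; each row shifts and turns the commanded pose from where the row before left it, along the tool's axes as they then stand; what a row does not reach is not made up. A row lasts 1/8 s, in which the tool goes at most 62.5 mm and 10.7 degrees, less where a joint would pass 70% of its speed; a pose out of reach is approached as far as the arm can. A call is refused whole if a number of a shift passes 6.25 or a number of a turn 0.188, either way. A call with a gripper value outside its range is refused whole. The fingers move at their own pace and stop on an object; "force" is the grip in N (left out, the last holds). Time passes only in rows, so rows that do not move let the fingers close. It gives the time, the measured TCP pose, the force, the opening and the grip force at its end, in the units of the state.
- ctrl.sense(): the state, without advancing time (a new reading comes with each control period).
- ctrl.camera(name): name is "scene" or "top" or "wrist"; returns a dict with "image" (420x560x3 uint8, red, green, blue), "depth" (420x560 float32, mm along the optical axis (not along the pixel's ray), 0 where there is no reading), "fx", "fy", "cx", "cy" (pixels), "R" (3x3) and "t" (3): a world point X has camera coordinates R X + t. Camera axes: x right, y down, z forward; pixel columns grow to the right and rows downward; lengths in mm; the calibration is good to about 2 mm. A picture is of the moment at which its call begins.
- ctrl.close_job(): hands the job in; it is judged then, once.
The state is a dict: "time": time; "joint_positions": joint angles; "joint_vel": joint speeds; "tau": joint torques, N m; "position": TCP position; "eef_rot": TCP orientation; "wrist_force": force on the tool from outside, world axes, zero at the start; "torque": the same for the moment, N m; "grip_width": finger opening in mm; "finger_force": force on a finger pad.
Only numpy, scipy, OpenCV 4.12 (cv2) and the standard library are available. Lean on these libraries where they do the work, as an engineer would, in place of code of your own. Each camera call takes 0.05 s, during which the arm holds its last target. There are 200 camera calls.

TASK

Put the loose ball bearing that matches the one already on the wash carrier flat onto the carrier's empty spigot and let go of it, while the carrier still stands in its drip tray. Then take the carrier by its wooden handle, raise it straight up about 10 cm above where it stood, and finish holding it there in the gripper over the tray, level and still, with both bearings seated. Never tip the carrier, and leave the other things on the bench where they are.

Things in the scene. Friction and masses are not known exactly. Their poses are not given: they have to be found in the camera images.
- carrier: loose steel carrier (0.4 kg empty) in the tray: plate 236 (x) x 56 x 5 mm. Origin: centre of its underside, z up. At x = -90 and +90 mm a pedestal, top 36 mm across and 50 mm above the origin, bears a tapered spigot 17 mm across, 16 mm high. The one at +x carries a bearing, the one at -x is empty. Two thin rods (x = -25, +25 mm) carry the handle.
- handle (a point): centre of the carrier's wooden handle, a bar 62 mm long along the carrier's x, 16 mm wide (y) and 16 mm high; it lies 125 mm above the carrier's origin, balanced midway between the pedestals. Free space on both long sides. Axes as the carrier's.
- free_seat (a point): point on the axis of the empty spigot, 10.5 mm above the pedestal's top (60.5 mm above the carrier's origin): where the middle of a fully seated bearing lies.
- full_seat (a point): the same point on the occupied spigot, at +90 mm.
- loose_bearing_mid (a point): centre (mid-height) of the loose ball bearing, a steel ring 52 mm outside, 25 mm bore, 21 mm high, about 0.18 kg, lying flat on the bench to the right of the tray. Its z is the ring's axis.
- mounted_bearing_mid (a point): centre of the equal bearing that already sits on the carrier's spigot at +x.
- loose_bearing: that loose bearing; origin at the centre of its underside, 10.5 mm below its middle.
- mounted_bearing: the bearing already on the carrier; origin at the centre of its underside.
- tray: steel drip tray fixed to the bench, 270 x 110 mm with walls 26 mm high; inside it two cross rails carry the carrier's plate 20 mm above the bench. Origin: centre of its underside; its x is its long side.
- small_bearing: smaller ball bearing, 32 mm outside, 12 mm bore, 10 mm high: does not fit the carrier; a bystander. Origin at the centre of its underside.
- socket: steel wrench socket standing upright, 30 mm across, 36 mm high; a bystander. Origin at the centre of its underside.
- screwdriver: screwdriver lying far ahead; a bystander.
- wrench: wrench lying to the left; a bystander.
- grease_jar: closed jar, 68 mm across, 80 mm high, far ahead to the left; a bystander.
- filler_cap: black plastic cap, 60 mm across, 30 mm high, to the right; a bystander.
- clutch_disc: heavy flat clutch disc, 150 mm across, 22 mm high at the hub, to the right; a bystander.
Things that resemble listed ones, but are neither listed nor needed, are in the scene too. What is shaped like the carrier but pink or purple is not meant. What is shaped like the loose_bearing but pink is not meant.

How it is judged:
By the outcome, as a careful person would: the job done as asked, in the order asked, and still so for the second after the job is handed in, while the arm keeps its last pose, push and grip.
It also fails if it takes over 53 s, if anything falls off the work surface, if the arm or the gripper's body presses on something with over 40 N, if the wrist force passes 120 N, or if a joint passes its speed limit or range.

## Working session

There is one attempt and no reset: what is moved stays moved. The work goes in short steps, Python scripts to look and compute and a tool call to move; the robot and the scene stay as the last step left them, time stands still between calls to the robot, and variables do not carry over. Pictures are saved under pics/ and viewed, at most 10 in all, crops included, and the job is handed in when it is done.

Besides the shell and the picture viewer there is one more tool, called after ">>>" as name(argument=value, ...), one argument or row to a line, values as JSON. move_arm: Moves the arm, as the interface text tells. Its arguments: {"type":"object","properties":{"commands":{"type":"array","items":{"type":"array","items":{"type":"number"}}},"force":{"type":"number"}},"required":["commands"]}

```bash
mkdir -p pics; cat > h.py <<'E'
import numpy as np, cv2
from rig import ctrl
def snap(n,f):
    c=ctrl.camera(n); cv2.imwrite('pics/'+f+'.png',c['image'][:,:,::-1]); np.savez('pics/'+f,**c); return c
def load(f): return dict(np.load('pics/'+f+'.npz'))
def pix(c,u,v,r=1):
    u=int(u);v=int(v); d=c['depth'][v-r:v+r+1,u-r:u+r+1]; d=np.median(d[d>0]); return ray(c,u,v,d)
def ray(c,u,v,d):
    return c['R'].T@(np.array([(u-c['cx'])/c['fx']*d,(v-c['cy'])/c['fy']*d,d])-c['t'])
def onz(c,u,v,z):
    o=-c['R'].T@c['t']; k=ray(c,u,v,1.)-o; return o+k*(z-o[2])/k[2]
def cloud(c):
    v,u=np.mgrid[:420,:560]; d=c['depth']; P=np.stack([(u-c['cx'])/c['fx']*d,(v-c['cy'])/c['fy']*d,d],-1)
    return (P-c['t'])@c['R']
E
python3 - <<'E'
from h import *
np.set_printoptions(precision=3,suppress=True)
c=snap('top','top1'); snap('scene','sc1')
print(ctrl.sense()); print(c['fx'],-c['R'].T@c['t'],c['R'])
E
```

```text
{'time': 0.1, 'joint_positions': array([-0.957,  0.041,  0.084, -0.   , -1.616, -0.334]), 'joint_vel': array([-0.   , -0.001, -0.001,  0.001, -0.001, -0.   ]), 'tau': array([ -0.005, -36.935,  34.828,   6.952,  -0.005,   0.   ]), 'position': array([ 165.678, -576.35 ,  230.37 ]), 'eef_rot': array([[-0.961, -0.276, -0.001],
       [-0.276,  0.961,  0.002],
       [ 0.   ,  0.002, -1.   ]]), 'wrist_force': array([-0.025, -0.433,  0.609]), 'torque': array([ 0.024, -0.06 , -0.02 ]), 'finger_force': 0.0, 'grip_width': 85.57922204044512}
545.9948332887968 [ 376.393   27.196 1624.636] [[ 0.026 -0.999  0.02 ]
 [-0.997 -0.028 -0.077]
 [ 0.077 -0.018 -0.997]]
```

View pics/top1.png

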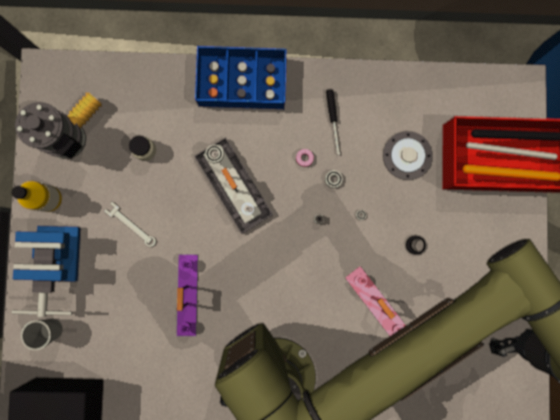

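View pics/sc1.png

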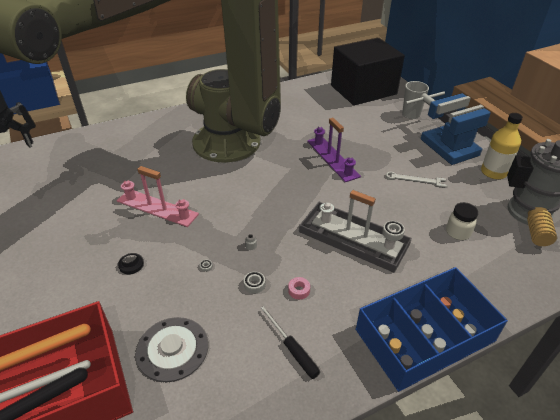

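Top view: the steel carrier is in its tray at (233,185), with its mounted bearing at (214,153) and its empty spigot near (252,212). There are three ring candidates: steel (334,179), pink (305,157) and small steel (361,214). The one at (334,179) fits: steel, large, and to the right of the tray. The pink (375,300) and purple (187,295) carriers are not meant. I'll confirm in a crop and measure.

```bash
python3 - <<'E'
from h import *
np.set_printoptions(precision=1,suppress=True)
c=load('top1'); im=c['image'][130:240,190:390,::-1]
cv2.imwrite('pics/crop1.png',cv2.resize(im,None,fx=4,fy=4,interpolation=cv2.INTER_CUBIC))
P=cloud(c)
print('loose',onz(c,334,179,21),'mounted',onz(c,214,153,91),'handle',onz(c,230,179,153),'free',onz(c,250,210,86), 'tray corners',[onz(c,*p,26)[:2] for p in[(197,152),(224,139),(270,216),(243,231)]])
# from scene depth: handle by height/colour
s=load('sc1');Q=cloud(s)
for n,(u0,v0,u1,v1),z0,z1 in[('handle',(335,185,385,212),138,160),('loose',(238,266,272,296),15,30),('mount',(375,215,412,245),82,98),('post',(312,200,340,222),76,95)]:
    q=Q[v0:v1,u0:u1].reshape(-1,3); q=q[(q[:,2]>z0)&(q[:,2]<z1)]; print(n,len(q),q.mean(0),q.min(0),q.max(0))
    if n=='handle': print(np.linalg.svd(q[:,:2]-q[:,:2].mean(0))[2][0])
E
```

```text
loose [ 579.1 -155.7   21. ] mounted [634.6 194.   91. ] handle [554.3 141.5 153. ] free [476.1  87.4  86. ] tray corners [array([647. , 251.1]), array([688.2, 173. ]), array([463.9,  30.7]), array([417.9, 108.3])]
handle 221 [558.7 146.3 150.9] [529.1 126.1 139.1] [584.8 170.9 158.4]
[0.8 0.6]
loose 275 [ 581.3 -151.1   21.8] [ 553.6 -175.9   15. ] [ 606.1 -125.1   27.1]
mount 289 [635.1 195.5  90.6] [604.9 170.7  82.1] [658.8 225.5  97.8]
post 31 [483.8  98.1  82.6] [475.7  91.6  76.5] [492.8 107.6  89.9]
```

View pics/crop1.png

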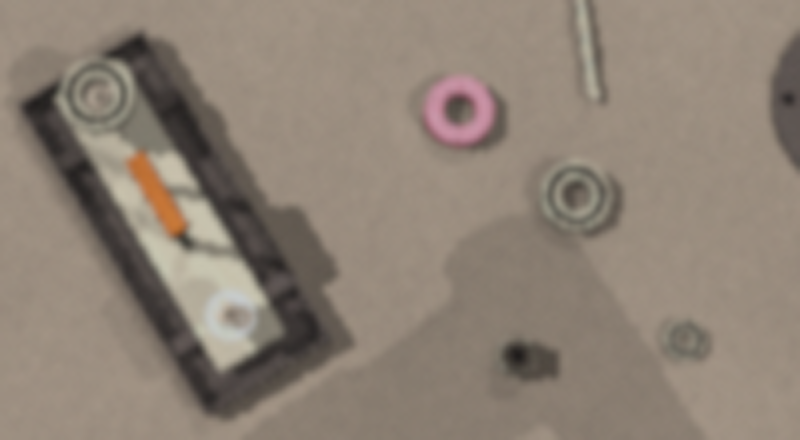

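Crop confirms: the bearing at crop (578,197) is steel and the same size as the mounted one at (97,93). The pink ring at (460,110) and the small one at (686,340) are out. The empty spigot is at crop (232,315), top-image pixel (248,209). I'll turn the tool to the carrier's yaw, then go above the loose bearing.

>>> move_arm(
  commands=[
    [1, 0, 0, 0, 0, 0, -0.147],
    [1, 0, 0, 0, 0, 0, -0.147],
    [1, -3.84, 0.88, 0, 0, 0, 0],
    [1, -3.84, 0.88, 0, 0, 0, 0],
    [1, -3.84, 0.88, 0, 0, 0, 0],
    [1, -3.84, 0.88, 0, 0, 0, 0],
    [1, -3.84, 0.88, 0, 0, 0, 0],
    [1, -3.84, 0.88, 0, 0, 0, 0],
    [1, -3.84, 0.88, 0, 0, 0, 0],
    [1, -3.84, 0.88, 0, 0, 0, 0],
  ],
)

```text
time: 1.35
position: [386.2, -349.6, 230.9]
eef_rot: [[-0.84, -0.543, -0.0], [-0.543, 0.84, 0.001], [0.0, 0.001, -1.0]]
wrist_force: [1.1, -0.1, 1.1]
grip_width: 85.4
finger_force: 0.0
```

>>> move_arm(
  commands=[
    [1, -3.84, 0.88, 0, 0, 0, 0],
    [1, -3.84, 0.88, 0, 0, 0, 0],
    [1, -3.84, 0.88, 0, 0, 0, 0],
    [1, -3.84, 0.88, 0, 0, 0, 0],
    [1, -3.84, 0.88, 0, 0, 0, 0],
    [1, -3.84, 0.88, 0, 0, 0, 0],
    [1, -3.84, 0.88, 0, 0, 0, 0],
    [1, 0, 0, 0, 0, 0, 0],
    [1, 0, 0, 0, 0, 0, 0],
  ],
)

```text
time: 2.48
position: [577.6, -153.1, 230.8]
eef_rot: [[-0.84, -0.543, -0.001], [-0.543, 0.84, -0.0], [0.001, 0.001, -1.0]]
wrist_force: [-0.5, -0.2, -0.6]
grip_width: 85.5
finger_force: 0.0
```

```bash
python3 - <<'E'
from h import *
np.set_printoptions(precision=3,suppress=True)
s=ctrl.sense();print(s['time'],s['position'],s['eef_rot'])
c=snap('wrist','w1');print(c['fx'],-c['R'].T@c['t'])
E
```

```text
2.475 [ 577.601 -153.126  230.807] [[-0.84  -0.543 -0.001]
 [-0.543  0.84  -0.   ]
 [ 0.001  0.001 -1.   ]]
338.31388486408747 [ 509.898 -197.623  374.186]
```

View pics/w1.png

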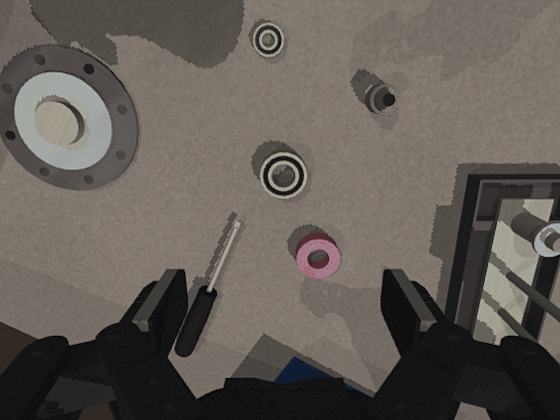

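The wrist view shows the steel bearing at (284,175), between the pink ring (318,257), the screwdriver tip (238,222) and the socket (383,98).

```bash
python3 - <<'E'
from h import *
np.set_printoptions(precision=1,suppress=True)
c=load('w1'); P=cloud(c)
print(onz(c,284,175,21))
q=P[140:210,250:320].reshape(-1,3); q=q[(q[:,2]>17)&(q[:,2]<26)]
print(len(q),q.mean(0),cv2.minEnclosingCircle(q[:,:2].astype(np.float32)))
q=P[140:210,330:345].reshape(-1,3);print('bench z',q[:,2].mean())
s=ctrl.sense(); R=s['eef_rot']
for t in (onz(c,284,175,21),q.mean(0)): print(R.T@(np.r_[t[:2],5]-s['position']))
E
```

```text
[ 581.  -151.3   21. ]
1389 [ 581.7 -152.5   21.8] ((582.5870971679688, -151.9677734375), 25.94145965576172)
bench z 2.340801920995091
[ -4.3  -0.1 226.1]
[ -8.7  59.6 226.1]
```

>>> move_arm(
  commands=[
    [0.85, -0.39, -0.12, 4, 0, 0, 0],
    [0.85, 0, 0, 4, 0, 0, 0],
    [0.85, 0, 0, 4, 0, 0, 0],
    [0.85, 0, 0, 4, 0, 0, 0],
    [0.85, 0, 0, 3, 0, 0, 0],
    [0.85, 0, 0, 2, 0, 0, 0],
    [0.85, 0, 0, 1, 0, 0, 0],
    [0.85, 0, 0, 0.8, 0, 0, 0],
    [0.85, 0, 0, 0, 0, 0, 0],
  ],
)

```text
time: 3.65
position: [581.8, -152.0, 3.5]
eef_rot: [[-0.84, -0.543, 0.0], [-0.543, 0.84, 0.0], [-0.0, -0.0, -1.0]]
wrist_force: [0.3, 0.0, 1.2]
grip_width: 72.4
finger_force: 0.0
```

>>> move_arm(
  commands=[
    [0.7, 0, 0, 0, 0, 0, 0],
    [0.55, 0, 0, 0, 0, 0, 0],
    [0.45, 0, 0, 0, 0, 0, 0],
    [0.45, 0, 0, 0, 0, 0, 0],
    [0.45, 0, 0, 0, 0, 0, 0],
    [0.45, 0, 0, 0, 0, 0, 0],
  ],
  force=40,
)

```text
time: 4.4
position: [582.4, -152.0, 4.7]
eef_rot: [[-0.84, -0.543, 0.002], [-0.543, 0.84, -0.0], [-0.001, -0.001, -1.0]]
wrist_force: [-1.6, 0.8, 5.9]
grip_width: 50.4
finger_force: 41.5
```

>>> move_arm(
  commands=[
    [0.45, 0, 0, -0.5, 0, 0, 0],
    [0.45, 0, 0, -1, 0, 0, 0],
    [0.45, 0, 0, -3, 0, 0, 0],
    [0.45, 0, 0, -4, 0, 0, 0],
    [0.45, 0, 0, -4, 0, 0, 0],
    [0.45, 0, 0, -4, 0, 0, 0],
    [0.45, 0, 0, -3, 0, 0, 0],
    [0.45, 0, 0, 0, 0, 0, 0],
  ],
)

```text
time: 5.4
position: [582.8, -152.3, 201.9]
eef_rot: [[-0.84, -0.543, 0.006], [-0.543, 0.84, -0.0], [-0.005, -0.003, -1.0]]
wrist_force: [0.4, -0.1, -2.7]
grip_width: 51.1
finger_force: 42.2
```

>>> move_arm(
  commands=[
    [0.45, -0.3, 1.5, 0, 0, 0, 0],
    [0.45, -0.6, 3.3, 0, 0, 0, 0],
    [0.45, -0.6, 3.3, 0, 0, 0, 0],
    [0.45, -0.6, 3.3, 0, 0, 0, 0],
    [0.45, -0.6, 3.3, 0, 0, 0, 0],
    [0.45, -0.6, 3.3, 0, 0, 0, 0],
    [0.45, -0.6, 3.3, 0, 0, 0, 0],
    [0.45, -0.6, 3.3, 0, 0, 0, 0],
    [0.45, -0.34, 1.7, 0, 0, 0, 0],
    [0.45, 0, 0, 0, 0, 0, 0],
  ],
)

```text
time: 6.65
position: [478.4, 96.3, 196.9]
eef_rot: [[-0.838, -0.545, -0.002], [-0.545, 0.838, -0.0], [0.002, 0.001, -1.0]]
wrist_force: [-0.4, 0.3, -2.4]
grip_width: 50.5
finger_force: 42.2
```

```bash
python3 - <<'E'
from h import *
np.set_printoptions(precision=3,suppress=True)
s=ctrl.sense();print(s['time'],s['position'],s['eef_rot'],s['grip_width'],s['finger_force'])
c=snap('wrist','w2');print(-c['R'].T@c['t'])
print([onz(c,*p,86) for p in[(280,200),(280,300)]])
E
```

```text
6.65 [478.388  96.28  196.892] [[-0.838 -0.545 -0.002]
 [-0.545  0.838 -0.   ]
 [ 0.002  0.001 -1.   ]] 50.52388827242701 42.211562963202596
[410.909  51.708 340.337]
[array([480.459,  93.449,  86.   ]), array([557.612, 143.146,  86.   ])]
```

View pics/w2.png

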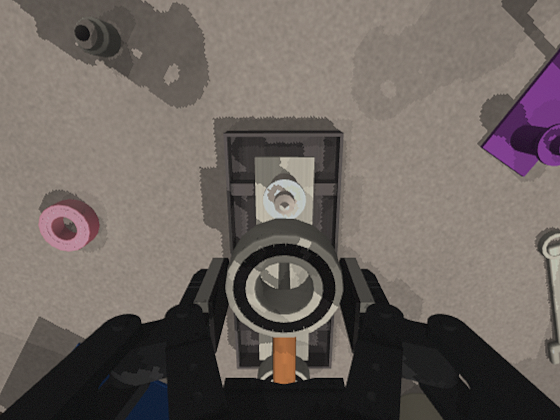

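Held bearing centred about (285,285), empty spigot about (285,203). I'll measure both with depth and an enlarged crop.

```bash
python3 - <<'E'
from h import *
np.set_printoptions(precision=2,suppress=True)
c=load('w2'); P=cloud(c)
cv2.imwrite('pics/crop2.png',cv2.resize(c['image'][160:340,215:355,::-1],None,fx=4,fy=3.3333,interpolation=cv2.INTER_CUBIC))
# held bearing top ring
q=P[215:345,222:348].reshape(-1,3); q=q[(q[:,2]>185)&(q[:,2]<235)]
print(len(q),np.percentile(q[:,2],[1,10,50,90,99]))
t=q[q[:,2]>np.median(q[:,2])-4]
for _ in range(4):
    m=t.mean(0); n=np.linalg.svd(t-m,full_matrices=False)[2][2]; n*=np.sign(n[2]); t=t[abs((t-m)@n)<1.5]
print('top',len(t),m,n,cv2.minEnclosingCircle(t[:,:2].astype(np.float32)))
# spigot/pedestal tops
q=P[165:225,250:322].reshape(-1,3)
for a,b in((66,76),(82,92)):
    w=q[(q[:,2]>a)&(q[:,2]<b)]; print(a,len(w),w.mean(0),cv2.minEnclosingCircle(w[:,:2].astype(np.float32)))
h,_=np.histogram(q[:,2],np.arange(0,100,4));print(h)
E
```

```text
10894 [195.61 202.59 213.71 214.83 222.71]
top 7204 [477.07  94.48 214.  ] [ 0. -0.  1.] ((478.2423400878906, 95.95712280273438), 28.419906616210938)
66 1112 [481.61  97.81  70.83] ((483.22247314453125, 98.5495376586914), 18.253469467163086)
82 222 [481.99  98.07  84.34] ((482.91607666015625, 98.89096069335938), 8.294556617736816)
[ 354  292   14   14   27  163 1723   25   22   22   17    9    0    0
    0    0   11 1034   67   26  129  129    0    0]
```

View pics/crop2.png

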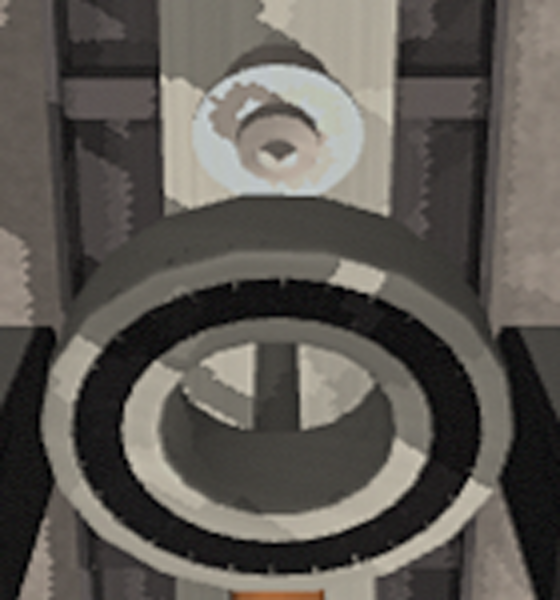

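The held bearing is level, with its centre about 5 mm short of the spigot axis. I'll shift, descend to just above the spigot tip, and recheck.

>>> move_arm(
  commands=[
    [0.45, -0.55, -0.03, 0, 0, 0, 0],
    [0.45, 0, 0, 2, 0, 0, 0],
    [0.45, 0, 0, 3, 0, 0, 0],
    [0.45, 0, 0, 2.5, 0, 0, 0],
    [0.45, 0, 0, 1.5, 0, 0, 0],
    [0.45, 0, 0, 0.8, 0, 0, 0],
    [0.45, 0, 0, 0, 0, 0, 0],
    [0.45, 0, 0, 0, 0, 0, 0],
  ],
)

```text
time: 7.7
position: [484.9, 98.1, 101.3]
eef_rot: [[-0.84, -0.543, 0.001], [-0.543, 0.84, 0.001], [-0.002, -0.0, -1.0]]
wrist_force: [-0.3, -0.6, -2.2]
grip_width: 50.1
finger_force: 42.2
```

```bash
python3 - <<'E'
from h import *
np.set_printoptions(precision=2,suppress=True)
s=ctrl.sense();print(s['position'],s['eef_rot'][:,2],s['wrist_force'])
c=snap('wrist','w3'); P=cloud(c)
cv2.imwrite('pics/crop3.png',cv2.resize(c['image'][210:350,215:355,::-1],None,fx=4,fy=4,interpolation=cv2.INTER_CUBIC))
r0=s['position'][:2]
q=P[200:350,215:355].reshape(-1,3); d=np.hypot(*(q[:,:2]-r0).T)
t=q[(d<30)&(abs(q[:,2]-116)<3)];print('top',len(t),t[:,2].mean(),t.mean(0),cv2.minEnclosingCircle(t[:,:2].astype(np.float32)))
w=q[(d<12)&(q[:,2]>80)&(q[:,2]<90)];print('spig',len(w),w.mean(0) if len(w) else 0)
E
```

```text
[484.92  98.08 101.28] [ 0.  0. -1.] [-0.25 -0.63 -2.15]
top 7161 117.81280793175742 [483.04  95.98 117.81] ((482.9670715332031, 96.82698822021484), 29.242795944213867)
spig 5 [489.69 102.48  82.47]
```

View pics/crop3.png

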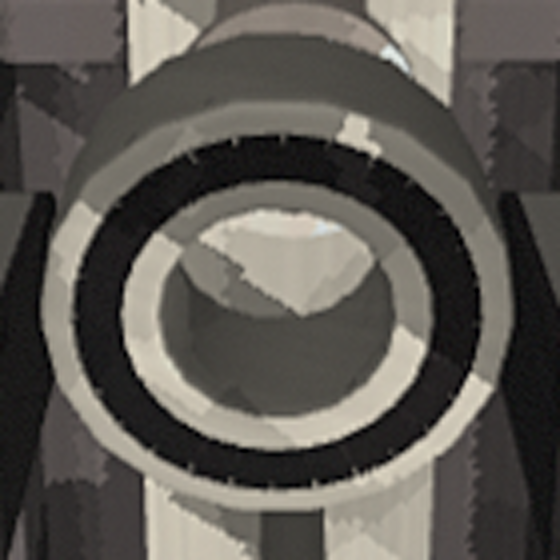

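```bash
python3 - <<'E'
from h import *
np.set_printoptions(precision=2,suppress=True)
s=ctrl.sense();R=s['eef_rot']
for f in('w2','w3'):
    c=load(f);P=(cloud(c)-s['position'])@R; Z=cloud(c)[...,2]; print(f,c['cx'],(c['R']@R)[:,0:3].tolist())
    for n,a,b,rr in(('plate',22,28,60),('bearingtop',*( (211,217) if f=='w2' else (115,121)),30),('ped',67,74,22),('trayrim',24,29,80)):
        m=(Z>a)&(Z<b)&(abs(P[...,1])<rr)&(P[...,0]>-60)&(P[...,0]<45); m[:150]=0
        y=P[...,1][m]; x=P[...,0][m]; print(n,m.sum(),'y',np.percentile(y,[0.5,99.5]),'mid',np.percentile(y,[.5,99.5]).mean(),'x',np.percentile(x,[.5,99.5]))
E
```

```text
w2 283.78486787741184 [[0.001955605276423209, 0.9999978560870795, -0.0006807563797051108], [-0.9495633128143037, 0.0016435090442701414, -0.31357106664223305], [-0.31356927554390474, 0.0012596425155915092, 0.9495644910882064]]
plate 2947 y [-54.    55.71] mid 0.8558893051113508 x [-57.76  34.46]
bearingtop 8054 y [-27.48  27.51] mid 0.014365207462605056 x [-17.83  31.75]
ped 1120 y [-15.84  19.22] mid 1.6914017127907774 x [-59.58  18.87]
trayrim 2855 y [-54.    55.72] mid 0.8561989212796206 x [-57.68  35.11]
w3 283.78486787741184 [[-0.0005249979462073436, 0.9999998141785609, 0.00030987093979482536], [-0.9484811310916773, -0.0003997732661039663, -0.31683336968253223], [-0.3168331869299821, -0.0004602436078422491, 0.9484811647236924]]
plate 5538 y [-53.91  55.79] mid 0.9370613101858787 x [-57.34  43.48]
bearingtop 8109 y [-27.31  27.64] mid 0.1649321302976805 x [-24.07  25.57]
ped 557 y [-12.11  17.36] mid 2.6232765792007573 x [-16.34  19.47]
trayrim 5377 y [-53.93  55.8 ] mid 0.9339838869002612 x [-57.35  43.48]
```

The bearing needs about 1.5 mm along tool +y. I'll apply that and lower gently.

>>> move_arm(
  commands=[
    [0.45, 0, 0.15, 0, 0, 0, 0],
    [0.45, 0, 0, 0.6, 0, 0, 0],
    [0.45, 0, 0, 0.6, 0, 0, 0],
    [0.45, 0, 0, 0.5, 0, 0, 0],
    [0.45, 0, 0, 0.3, 0, 0, 0],
    [0.45, 0, 0, 0, 0, 0, 0],
  ],
)

```text
time: 8.5
position: [483.5, 99.1, 80.0]
eef_rot: [[-0.84, -0.543, -0.001], [-0.543, 0.84, -0.0], [0.001, 0.0, -1.0]]
wrist_force: [-0.3, -0.1, -1.3]
grip_width: 50.7
finger_force: 42.2
```

>>> move_arm(
  commands=[
    [0.45, 0, 0, 0.2, 0, 0, 0],
    [0.45, 0, 0, 0.2, 0, 0, 0],
    [0.45, 0, 0, 0.1, 0, 0, 0],
    [0.45, 0, 0, 0, 0, 0, 0],
    [0.45, 0, 0, 0, 0, 0, 0],
  ],
)

```text
time: 9.12
position: [483.6, 99.1, 75.4]
eef_rot: [[-0.84, -0.543, 0.0], [-0.543, 0.84, 0.0], [-0.0, 0.0, -1.0]]
wrist_force: [-0.6, -0.1, -1.6]
grip_width: 50.6
finger_force: 42.2
```

>>> move_arm(
  commands=[
    [0.45, 0, 0, 0.07, 0, 0, 0],
    [0.45, 0, 0, 0.06, 0, 0, 0],
    [0.45, 0, 0, 0, 0, 0, 0],
    [0.45, 0, 0, 0, 0, 0, 0],
  ],
)

```text
time: 9.62
position: [483.7, 99.2, 74.6]
eef_rot: [[-0.84, -0.543, 0.0], [-0.543, 0.84, 0.0], [-0.0, -0.0, -1.0]]
wrist_force: [-3.9, -0.4, 4.8]
grip_width: 50.8
finger_force: 42.8
```

Contact at the expected height. Release.

>>> move_arm(
  commands=[
    [0.65, 0, 0, 0, 0, 0, 0],
    [0.75, 0, 0, 0, 0, 0, 0],
    [0.85, 0, 0, 0, 0, 0, 0],
    [0.85, 0, 0, 0, 0, 0, 0],
    [0.85, 0, 0, -1, 0, 0, 0],
    [0.85, 0, 0, -3, 0, 0, 0],
    [0.85, 0, 0, -4, 0, 0, 0],
    [0.85, 0, 0, -5, 0, 0, 0],
    [0.85, 0, 0, 0, 0, 0, 0],
  ],
)

```text
time: 10.75
position: [485.4, 99.6, 209.7]
eef_rot: [[-0.84, -0.543, 0.008], [-0.543, 0.84, 0.003], [-0.009, -0.002, -1.0]]
wrist_force: [-0.2, -0.1, -0.3]
grip_width: 72.8
finger_force: 0.0
```

```bash
python3 - <<'E'
from h import *
np.set_printoptions(precision=2,suppress=True)
s=ctrl.sense();R=s['eef_rot'];print(s['time'],s['position'],R)
c=snap('wrist','w4'); Q=cloud(c)
d=np.hypot(*(Q[...,:2]-[483,98.5]).transpose(2,0,1))
w=Q[(d<28)&(Q[...,2]>80)&(Q[...,2]<100)];m=w.mean(0);n=np.linalg.svd(w-m,full_matrices=False)[2][2]
print('seated ring',len(w),np.percentile(w[:,2],[5,50,95]),m,n,cv2.minEnclosingCircle(w[:,:2].astype(np.float32)))
t=ctrl.camera('top');Q2=cloud(t)
sc=snap('scene','sc2')
for nm,c2 in(('wrist',c),('scene',sc),('top',t)):
    I=c2['image'].astype(int);Q=cloud(c2)
    m=(I[...,0]>I[...,2]*1.6+20)&(Q[...,2]>140)&(Q[...,2]<165)&(np.hypot(Q[...,0]-558,Q[...,1]-146)<60)
    q=Q[m]
    if len(q)>8: 
        b=cv2.minAreaRect(q[:,:2].astype(np.float32)); x=np.linalg.svd(q[:,:2]-q[:,:2].mean(0),full_matrices=False)[2][0]; print(nm,len(q),q.mean(0),b,x)
cv2.imwrite('pics/crop4.png',cv2.resize(sc['image'][170:290,280:430,::-1],None,fx=4,fy=4,interpolation=cv2.INTER_CUBIC))
E
```

```text
10.75 [485.44  99.56 209.74] [[-0.84 -0.54  0.01]
 [-0.54  0.84  0.  ]
 [-0.01 -0.   -1.  ]]
seated ring 2811 [82.8  91.67 92.99] [482.67  97.68  90.55] [-0.02 -0.01  1.  ] ((483.8805236816406, 98.42644500732422), 25.83583641052246)
wrist 1530 [555.86 146.15 153.48] ((558.085205078125, 147.62176513671875), (62.730777740478516, 14.994922637939453), 32.795223236083984) [0.84 0.54]
scene 110 [558.81 148.47 154.36] ((557.1657104492188, 148.01388549804688), (59.223175048828125, 16.66864013671875), 33.049129486083984) [0.85 0.52]
```

View pics/crop4.png

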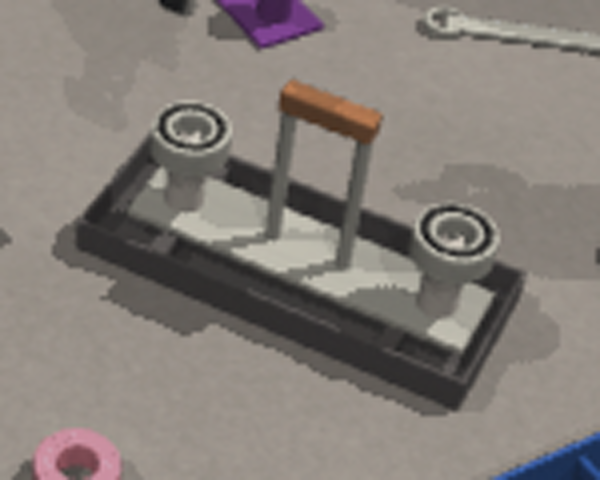

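The seated ring is flat (top z≈92, level), and the crop shows bearings on both spigots at (190,128) and (455,232). The handle is at (558,147.7) with yaw 32.8°, which matches the tool. I'll go to the handle.

>>> move_arm(
  commands=[
    [0.85, -1.5, 0, 0, 0, 0, 0],
    [0.85, -3, 0.1, 0, 0, 0, 0],
    [0.85, -3, 0, 0, 0, 0, 0],
    [0.85, -1.2, 0, 0, 0, 0, 0],
    [0.85, 0, 0, 0, 0, 0, 0],
    [0.85, 0, 0, 2, 0, 0, 0],
    [0.85, 0, 0, 1, 0, 0, 0],
    [0.85, 0, 0, 0, 0, 0, 0],
    [0.85, 0, 0, 0, 0, 0, 0],
  ],
)

```text
time: 12.02
position: [556.1, 147.1, 174.5]
eef_rot: [[-0.84, -0.543, 0.001], [-0.543, 0.84, 0.0], [-0.001, -0.0, -1.0]]
wrist_force: [-0.7, 0.2, -0.3]
grip_width: 72.7
finger_force: 0.0
```

```bash
python3 - <<'E'
from h import *
np.set_printoptions(precision=3,suppress=True)
s=ctrl.sense();R=s['eef_rot'];print(s['time'],s['position'],R)
c=snap('wrist','w5');I=c['image'].astype(int);Q=cloud(c)
m=(I[...,0]>I[...,2]*1.6+20)&(Q[...,2]>148)&(Q[...,2]<158)&(np.hypot(Q[...,0]-558,Q[...,1]-147)<40)
q=(Q[m]-s['position'])@R
print(m.sum(),np.percentile(q,[.5,99.5],0),Q[m][:,2].mean(),R.T@(np.array([558,147.7,126])-s['position']))
E
```

```text
12.025 [556.135 147.066 174.513] [[-0.84  -0.543  0.001]
 [-0.543  0.84   0.   ]
 [-0.001 -0.    -1.   ]]
2973 [[-32.27   -8.253  19.254]
 [ 28.824   6.911  24.708]] 153.6607346314735 [-1.877 -0.469 48.515]
```

>>> move_arm(
  commands=[
    [0.85, -0.17, -0.06, 1, 0, 0, 0],
    [0.85, 0, 0, 1.5, 0, 0, 0],
    [0.85, 0, 0, 1.2, 0, 0, 0],
    [0.85, 0, 0, 0.8, 0, 0, 0],
    [0.85, 0, 0, 0.35, 0, 0, 0],
    [0.85, 0, 0, 0, 0, 0, 0],
    [0.85, 0, 0, 0, 0, 0, 0],
  ],
)

```text
time: 12.95
position: [558.1, 147.7, 126.1]
eef_rot: [[-0.84, -0.543, 0.001], [-0.543, 0.84, 0.0], [-0.001, -0.0, -1.0]]
wrist_force: [0.7, 0.4, -0.5]
grip_width: 72.6
finger_force: 0.0
```

>>> move_arm(
  commands=[
    [0.6, 0, 0, 0, 0, 0, 0],
    [0.45, 0, 0, 0, 0, 0, 0],
    [0.35, 0, 0, 0, 0, 0, 0],
    [0.28, 0, 0, 0, 0, 0, 0],
    [0.22, 0, 0, 0, 0, 0, 0],
    [0.16, 0, 0, 0, 0, 0, 0],
    [0.05, 0, 0, 0, 0, 0, 0],
    [0, 0, 0, 0, 0, 0, 0],
    [0, 0, 0, 0, 0, 0, 0],
  ],
  force=90,
)

```text
time: 14.08
position: [557.8, 147.7, 125.7]
eef_rot: [[-0.84, -0.543, 0.0], [-0.543, 0.84, 0.0], [-0.0, 0.0, -1.0]]
wrist_force: [-2.7, 0.9, 3.1]
grip_width: 14.3
finger_force: 88.1
```

Gripped. Raise gently by 10 cm.

>>> move_arm(
  commands=[
    [0, 0, 0, -0.2, 0, 0, 0],
    [0, 0, 0, -0.4, 0, 0, 0],
    [0, 0, 0, -0.6, 0, 0, 0],
    [0, 0, 0, -0.9, 0, 0, 0],
    [0, 0, 0, -1.2, 0, 0, 0],
    [0, 0, 0, -1.4, 0, 0, 0],
    [0, 0, 0, -1.4, 0, 0, 0],
    [0, 0, 0, -1.4, 0, 0, 0],
    [0, 0, 0, -1.1, 0, 0, 0],
    [0, 0, 0, -0.7, 0, 0, 0],
  ],
)

```text
time: 15.32
position: [558.0, 147.7, 219.4]
eef_rot: [[-0.84, -0.543, 0.0], [-0.543, 0.84, 0.0], [-0.001, 0.0, -1.0]]
wrist_force: [0.2, 0.7, -8.2]
grip_width: 14.4
finger_force: 87.8
```

>>> move_arm(
  commands=[
    [0, 0, 0, -0.5, 0, 0, 0],
    [0, 0, 0, -0.25, 0, 0, 0],
    [0, 0, 0, 0, 0, 0, 0],
    [0, 0, 0, 0, 0, 0, 0],
    [0, 0, 0, 0, 0, 0, 0],
    [0, 0, 0, 0, 0, 0, 0],
  ],
)

```text
time: 16.08
position: [557.8, 147.6, 225.8]
eef_rot: [[-0.84, -0.543, -0.0], [-0.543, 0.84, -0.0], [0.0, 0.0, -1.0]]
wrist_force: [-0.3, 0.5, -7.9]
grip_width: 14.2
finger_force: 87.8
```

```bash
python3 - <<'E'
from h import *
np.set_printoptions(precision=3,suppress=True)
s=ctrl.sense();print(s['time'],s['position'],s['eef_rot'],s['wrist_force'],s['torque'],s['joint_vel'])
c=snap('scene','sc3');Q=cloud(c)
for n,x,y in(('free',483,98.5),('full',635,196)):
    d=np.hypot(Q[...,0]-x,Q[...,1]-y); w=Q[(d<28)&(Q[...,2]>175)&(Q[...,2]<205)]
    print(n,len(w),np.percentile(w[:,2],[10,50,90,97]),w.mean(0))
cv2.imwrite('pics/crop5.png',cv2.resize(c['image'][90:290,260:440,::-1],None,fx=3,fy=3,interpolation=cv2.INTER_CUBIC))
E
```

```text
16.075 [557.812 147.615 225.842] [[-0.84  -0.543 -0.   ]
 [-0.543  0.84  -0.   ]
 [ 0.     0.    -1.   ]] [-0.345  0.504 -7.85 ] [-0.032 -0.01  -0.043] [0.002 0.    0.003 0.    0.    0.001]
free 332 [179.687 190.95  194.163 195.176] [486.013  95.943 188.662]
full 386 [179.17  190.816 193.943 194.986] [636.703 193.896 188.525]
```

View pics/crop5.png

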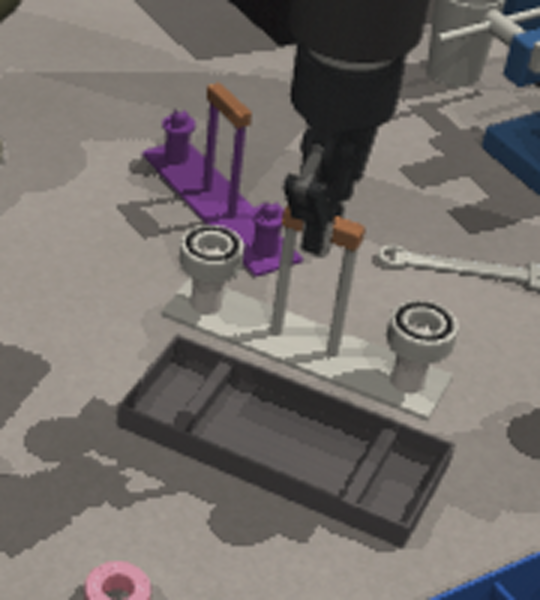

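The picture shows the carrier 100 mm up over the tray and level, with bearings seated at crop (212,248) and (423,328). Both tops are at equal height and the arm is still, so I'm handing in.

```bash
python3 -c "
from rig import ctrl
print(ctrl.close_job())"
```

```text
the job is handed in; nothing more can be done
None
```

The matching steel bearing is seated flat on the empty spigot, and the gripper holds the carrier by its handle 10 cm above the tray, level and still with both bearings on; I handed the job in at about 16 s of the 53 s allowed, and the call returned no verdict.

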